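# Lock the turning faceplate with its pin

## Robot

A 6-joint arm with a two-finger parallel gripper is mounted at the origin on a cart in front of the work surface, level with it; the furniture and walls round the work are solid. World frame = base frame: x ahead of the robot, y to its left, z up, the work surface at z = 0. Lengths are in m, angles in degrees, forces in N, time in s.
With the tool pointing down it reaches from about 0.4 to 0.825 m from the base axis. Payload 7 kg.
Tool frame: the origin (TCP) lies on the centre line of the jaws, within the pads' length; the fingertips stand 8 mm ahead of it and the grasp point (between the pads) lies 11 mm behind it; z points along the fingers, y is the line along which they close (so a half turn about z gives the same grasp; the last joint's range is limited). The gripper opens to 88 mm and grips with 3 to 60 N. Pads are 19 mm wide; open, the fingers measure 130 mm over their backs; the gripper's body (78 mm by 193 mm) begins 47 mm behind the grasp point.
Start: joints at [16.507, 20.546, 0.682, 0, -70.136, -16.507], TCP at [0.675, -0, 0.235] pointing down, gripper open.
Joint ranges: [-176.03, 176.03], [-82.01, 121.73], [-58.28, 71.71], [-173.87, 95.51], [-174.79, -0.11], [-173.66, 173.66]. Speed limits (degrees/s): [136.94, 136.94, 172.46, 180, 180, 180].

## Interface

Orientations are given as [roll, pitch, yaw] about the fixed x, y, z axes, in that order (R = Rz(yaw) Ry(pitch) Rx(roll)).
In Python, from plant import ctrl, vision gives the robot as it stands. The module is installed in compiled form; this text tells all that it offers.
- The arm moves only by the tool move_arm, never from a script. Its argument "moves" is one flat list of numbers, 7 for each row, row after row: the finger opening in cm, from 0 to 8.76, then the shift along the tool's x, y, z in cm, then the turn, a rotation vector about the tool's x, y, z in rad. A call has 1 to 8 rows; each row shifts and turns the commanded pose from where the row before left it, along the tool's axes as they then stand; what a row does not reach is not made up. A row lasts 1/10 s, in which the tool goes at most 50 mm and 8.59 degrees, less where a joint would pass 70% of its speed; a pose out of reach is approached as far as the arm can. A call with a gripper value outside its range is refused whole. The fingers move at their own pace and stop on an object; the grip force is fixed at half the most. Time passes only in rows, so rows that do not move let the fingers close. It gives the time, the measured TCP pose, the force, the opening and the grip force at its end, in the units of the state.
- ctrl.get_obs(): the state, without advancing time (a new reading comes with each control period).
- vision.snapshot(name): name is "scene" or "side" or "wrist"; returns (picture, depth): 420x560x3 uint8, red, green, blue; 420x560 float32, m along the optical axis (not along the pixel's ray), 0 where there is no reading.
- vision.camera_model(name): a dict with "vertical_fov" (degrees; the focal length in pixels is half the picture's height over the tangent of half this angle, whatever the lens; pixels are square), "cx", "cy" (the principal point, pixels), "cam_to_world" (4x4, takes a point from camera to world coordinates). Camera axes: x right, y down, z forward; pixel columns grow to the right and rows downward; lengths in m; the calibration is good to about 2 mm. A picture is of the moment at which its call begins: read the wrist's pose just before it. camera_model takes no time and is no camera call; for the wrist camera it gives the pose at the moment of the call.
- ctrl.close_job(): hands the job in; it is judged then, once.
The state is a dict: "clock": time; "joint_pos": joint angles; "qvel": joint speeds; "tau": joint torques, N m; "tool_pos": TCP position; "orientation": TCP orientation; "force": force on the tool from outside, world axes, zero at the start; "moment": the same for the moment, N m; "opening": finger opening in m; "gripper_force": force on a finger pad.
Only numpy, scipy, OpenCV 4.12 (cv2) and the standard library are available. Lean on these libraries where they do the work, as an engineer would, in place of code of your own. Each camera call takes 0.05 s, during which the arm holds its last target. There are 200 camera calls.

## Task

Turn the round faceplate on the sloping stand by its handle until the hole in its ear lines up with the hole in the sloping plate underneath. Then take the lock pin out of the wooden block, push it through both holes until its collar sits on the ear, and let go. Leave the screw-top jar and the rubber sleeve standing.

Things in the scene. Friction and masses are not known exactly. Their poses are not given: they have to be found in the camera images.
- stand_hole (a point): Centre of the 12 mm hole in the sloping grey plate (160 x 140 x 12 mm, sloping 29 degrees, low edge towards the robot) of a steel stand fixed to the bench; on the plate's upper face, about 121 mm above the bench. z: the hole's axis, out of the upper face; x: up the slope; y: level. The faceplate's pivot lies 60 mm along -x from here.
- ear_hole (a point): Centre of the 12 mm through hole in the faceplate's ear, on its upper face, 11 mm above the sloping plate. The faceplate is a steel disc, 92 mm across, 10 mm thick; the ear is a square tab 30 mm wide on its rim, its hole 60 mm from the pivot. Axes turn with it: z outwards along the hole, x from the pivot through the ear. Lined up: straight above stand_hole along z.
- handle_grip (a point): Grip point on the faceplate's handle: a black round post, 16 mm thick, 57 mm tall, square to the faceplate on a second tab 30 mm wide opposite the ear, 55 mm from the pivot. The point is on its axis, 37 mm above the faceplate's face (48 mm above the sloping plate), 20 mm below its top; z along the post, outwards. Else it carries only a nut 6 mm high on the pivot.
- faceplate (a joint): Angle of the faceplate about its pivot, anticlockwise positive seen from outside the sloping face, -1.7 to 1.7; 0 when the two holes are lined up. It is stiff (about 0.1 N m of friction) and stays where it is left.
- pin_head (a point): Centre of the steel lock pin's grip head, 17 mm thick, reaching 21 mm below to 22 mm above. Below it a collar 23 mm wide, its underside 25 mm under this point; then a shank 10 mm thick, 42 mm long, the last 8 mm tapered. z: from nose to head. Starts upright in a 13 mm hole in a fixed wooden block 60 x 60 x 46 mm, collar on the block's top. About 90 g.
- jar: Brown jar with a black screw top, 62 mm in diameter, 85 mm tall, standing at the back of the bench; origin at the centre of its underside, z along its axis. To be left standing.
- rubber_sleeve: Black stepped rubber sleeve, 65 mm in diameter, 87 mm tall, standing in the middle of the bench; origin at the centre of its underside, z along its axis. To be left standing.
- lock_pin: The lock pin: origin at the centre of its collar's underside, 25 mm below pin_head; z from nose to head.

How it is judged (in metres and radians):
On the way, in this order (a step that is already met when the one before it is completed fails the run):
1. the faceplate is turned until its ear's hole lines up with the stand's hole (within 0.06 rad) (value of joint faceplate between -0.06 and 0.06 rad), for 0.1 s.
2. the lock pin is through both holes with its collar on the ear (z of pin_head in the frame of ear_hole below 0.029 m and distance between pin_head and ear_hole below 0.03 m and angle between the z axis of pin_head and the z axis of ear_hole, either way round below 0.15 rad), for 0.1 s.
At the end, for the whole second after the job is handed in: The faceplate's hole stands over the stand's hole (joint within 0.06 rad of 0) and the lock pin is through both, at rest: in line with the holes within 0.12 rad, its head's centre within 5 mm of the hole's axis, its collar on the ear (gap under 3.5 mm) (all of step 1 and z of pin_head in the frame of ear_hole between 0.02 and 0.0285 m and x of pin_head in the frame of ear_hole between -0.005 and 0.005 m and y of pin_head in the frame of ear_hole between -0.005 and 0.005 m and angle between the z axis of pin_head and the z axis of stand_hole, either way round below 0.12 rad and linear speed of lock_pin below 0.01 m/s); the robot touches nothing.
It fails at once if the screw-top jar or the rubber sleeve is tipped over (angle between any of jar, rubber_sleeve's own z axis and vertical above 0.6 rad).
It also fails if it takes over 72 s, if anything falls off the work surface, if the arm or the gripper's body presses on something with over 40 N, if the wrist force passes 120 N, or if a joint passes its speed limit or range.

## Working session

There is one attempt and no reset: what is moved stays moved. The work goes in short steps, Python scripts to look and compute and a tool call to move; the robot and the scene stay as the last step left them, time stands still between calls to the robot, and variables do not carry over. Pictures are saved under pics/ and viewed, at most 11 in all, crops included, and the job is handed in when it is done.

Besides the shell and the picture viewer there is one more tool, called after "Emit:" by a JSON object that holds its "fn" and its "kwargs". move_arm: Moves the arm, as the interface text tells. Its arguments: {"type":"object","properties":{"moves":{"type":"array"}},"required":["moves"]}

```bash
mkdir -p pics; cat > h.py <<'E'
import numpy as np, cv2
from plant import ctrl, vision
def snap(n,tag):
    m=vision.camera_model(n); im,d=vision.snapshot(n)
    cv2.imwrite(f'pics/{tag}.png',im[:,:,::-1]); np.savez(f'pics/{tag}.npz',im=im,d=d,T=m['cam_to_world'],f=210/np.tan(np.radians(m['vertical_fov'])/2),c=[m['cx'],m['cy']])
    return load(tag)
def load(tag): return dict(np.load(f'pics/{tag}.npz'))
def cloud(s):
    h,w=s['d'].shape; u,v=np.meshgrid(np.arange(w),np.arange(h)); d=s['d']
    P=np.stack([(u-s['c'][0])/s['f']*d,(v-s['c'][1])/s['f']*d,d],-1)
    return P@s['T'][:3,:3].T+s['T'][:3,3]
def ray(s,u,v):
    r=s['T'][:3,:3]@np.array([(u-s['c'][0])/s['f'],(v-s['c'][1])/s['f'],1]); return s['T'][:3,3],r
def onplane(s,u,v,n,p0):
    o,r=ray(s,u,v); n=np.array(n,float); return o+r*(n@(np.array(p0)-o))/(n@r)
E
python3 - <<'E'
from h import *
a=snap('scene','s0');b=snap('side','d0')
for s in(a,b): print(s['T'].round(3).tolist(),s['f'],s['c'],(s['d']>0).mean())
o=ctrl.get_obs();print(o)
E
```

```text
[[0.708, -0.33, 0.624, 0.107], [-0.706, -0.361, 0.609, -0.531], [0.024, -0.872, -0.489, 0.514], [0.0, 0.0, 0.0, 1.0]] 436.5104919042038 [279.32718147 213.24426459] 0.9961224489795918
[[0.871, -0.312, 0.379, 0.247], [-0.491, -0.553, 0.673, -0.687], [-0.0, -0.773, -0.635, 0.74], [0.0, 0.0, 0.0, 1.0]] 445.39276996284434 [282.49160835 199.73045293] 0.9960586734693877
{'clock': 0.1, 'joint_pos': array([ 1.65067186e+01,  2.05851910e+01,  6.38654620e-01, -1.76098469e-02,
       -7.01361707e+01, -1.65075676e+01]), 'qvel': array([ 0.02804831, -0.02765521, -0.00187793,  0.14265286, -0.01432858,
        0.05597756]), 'tau': array([-1.42273191e-03, -5.84165347e+01,  2.93752134e+01,  7.01551259e+00,
        1.01412315e-02, -6.66964229e-05]), 'tool_pos': array([ 6.74567508e-01, -3.09352982e-05,  2.33738129e-01]), 'orientation': array([ 1.79915998e+02, -7.62964347e-03, -9.00068390e+01]), 'force': array([ 0.6907047 , -0.10518153, -1.10277132]), 'moment': array([-0.02266636, -0.011763  ,  0.02280074]), 'gripper_force': 0.0, 'opening': 0.08777225722492234}
```

View pics/s0.png

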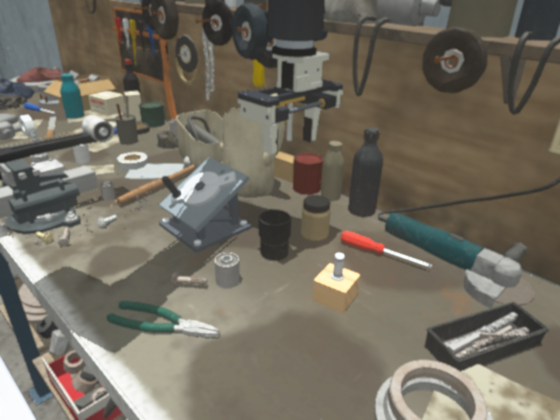

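View pics/d0.png

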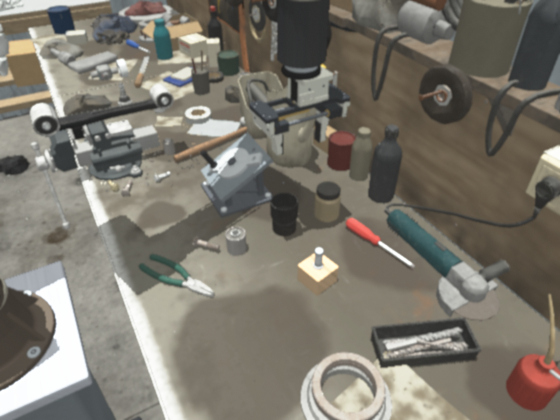

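The scene view shows the stand at about (207,200) with the black handle at (170,186), the sleeve at (275,235), the jar at (316,218), and the block and pin at (337,285) and (339,262). In the side view the stand is at (237,172) and the pin at (319,257).

```bash
python3 - <<'E'
from h import *
for t,(x0,x1,y0,y1) in(('s0',(150,260,145,255)),('d0',(190,285,120,225))):
    s=load(t);P=cloud(s)
    c=cv2.resize(s['im'][y0:y1,x0:x1,::-1],None,fx=5,fy=5,interpolation=cv2.INTER_CUBIC);cv2.imwrite(f'pics/{t}c.png',c)
    print(t,'pin/block',[P[v,u].round(3).tolist() for u,v in ([(339,258),(337,285),(340,278),(275,216),(316,201)] if t=='s0' else [(319,252),(319,268),(285,200),(328,188)])])
    # plane fit
    Q=P[y0:y1,x0:x1].reshape(-1,3);Q=Q[(Q[:,2]>.07)&(Q[:,2]<.2)]
    print(len(Q),Q.min(0).round(3),Q.max(0).round(3))
    best=0;rng=np.random.default_rng(0)
    for k in range(2000):
        p=Q[rng.choice(len(Q),3,False)];n=np.cross(p[1]-p[0],p[2]-p[0]);n/=np.linalg.norm(n)+1e-12;n*=np.sign(n[2])
        if abs(n[2]-np.cos(np.radians(29)))>.06: continue
        i=abs((Q-p[0])@n)<.002
        if i.sum()>best:best=i.sum();B=i
    c=Q[B].mean(0);n=np.linalg.svd(Q[B]-c)[2][2];n*=np.sign(n[2]);print(best,'c',c.round(4),'n',n.round(4),np.degrees(np.arccos(n[2])),np.degrees(np.arctan2(n[1],n[0])))
    h=np.histogram((Q-c)@n,np.arange(-.03,.08,.003));print(h[0].tolist())
E
python3 -c "
import cv2,numpy as np
a=cv2.imread('pics/s0c.png');b=cv2.imread('pics/d0c.png')
h=max(a.shape[0],b.shape[0]);f=lambda i:cv2.copyMakeBorder(i,0,h-i.shape[0],0,0,0)
c=np.hstack([f(a),f(b)]);print(c.shape);cv2.imwrite('pics/cc.png',cv2.resize(c,None,fx=.75,fy=.75))"
```

```text
s0 pin/block [[0.613, -0.181, 0.091], [0.603, -0.19, 0.044], [0.617, -0.184, 0.049], [0.658, 0.019, 0.071], [0.753, -0.009, 0.083]]
3870 [0.523 0.014 0.07 ] [0.8   0.473 0.141]
954 c [0.5956 0.1753 0.1016] n [-0.4789  0.0096  0.8778] 28.619608391641393 178.8488313500658
[3, 6, 32, 52, 59, 222, 812, 90, 84, 509, 537, 54, 50, 9, 7, 11, 7, 12, 6, 7, 10, 9, 9, 8, 10, 9, 9, 13, 19, 4, 0, 0, 0, 0, 0, 0]
d0 pin/block [[0.618, -0.178, 0.09], [0.616, -0.185, 0.051], [0.656, 0.027, 0.063], [0.755, -0.008, 0.086]]
2288 [ 0.525 -0.025  0.07 ] [0.77  0.301 0.134]
703 c [0.6234 0.1728 0.1055] n [-0.4801  0.0087  0.8772] 28.697669665212295 178.96339368715127
[18, 20, 21, 24, 17, 23, 43, 52, 60, 439, 408, 57, 108, 535, 178, 53, 14, 5, 7, 5, 5, 6, 6, 6, 7, 6, 6, 7, 6, 6, 7, 11, 11, 0, 0, 0]
(550, 1025, 3)
```

View pics/cc.png

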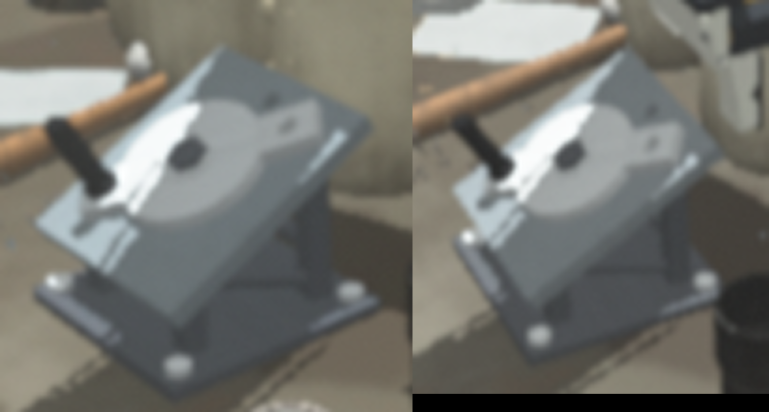

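The crops show the ear hole lying clockwise of the plate hole. In the scene view the ear hole is at (227.1,178.3), the plate hole at (222,171.7), the nut at (199.6,186.3) and the handle top at (165.2,178.9). In the side view they are at (254.7,158.1), (253.9,149.3), (231.5,161.3) and (203.5,152.8).

```bash
python3 - <<'E'
from h import *
n=np.array([-.4848*1,.0088,.8746]);n/=np.linalg.norm(n)
cs=np.array([.5956,.1753,.1016]);cd=np.array([.6234,.1728,.1055])
print('offsets',n@cs,n@cd)
D=n@cs; PL=D-.0105
X=np.array([0,0,1.])-n[2]*n;X/=np.linalg.norm(X);Y=np.cross(n,X);print(X,Y)
for t,e,h,nu,ht,hb in(('s0',(227.1,178.3),(222,171.7),(199.6,186.3),(165.2,178.9),(176.7,194.9)),('d0',(254.7,158.1),(253.9,149.3),(231.5,161.3),(203.5,152.8),(213.3,165.9))):
    s=load(t)
    E=onplane(s,*e,n,n*D);H=onplane(s,*h,n,n*(D-.011));N=onplane(s,*nu,n,n*(D+.006));T=onplane(s,*ht,n,n*(D+.057));B=onplane(s,*hb,n,n*(D+.0))
    piv=H-.06*X
    print(t);
    for k,v in zip('EHNTB',(E,H,N,T,B)): w=v-piv; print(k,v.round(4),'local',np.array([w@X,w@Y,w@n]).round(4))
    # pin head mask: bright grey points above block
    P=cloud(s);m=(abs(P[...,0]-.616)<.03)&(abs(P[...,1]+.183)<.03)&(P[...,2]>.055)&(P[...,2]<.12)
    q=P[m];print('pin',len(q),q.mean(0).round(4),q.min(0).round(4),q.max(0).round(4))
    m=(abs(P[...,0]-.616)<.06)&(abs(P[...,1]+.183)<.06)&(abs(P[...,2]-.046)<.004)
    r=cv2.minAreaRect(P[m][:,:2].astype(np.float32));print('block',r)
E
```

```text
offsets -0.19834154392328737 -0.20842987423899845
[ 0.87444124 -0.0158727   0.48487171] [0.01814883 0.9998353  0.        ]
s0
E [0.6326 0.14   0.1225] local [ 0.0466 -0.0403  0.011 ]
H [0.6503 0.1799 0.1193] local [ 0.06 -0.   -0.  ]
N [0.588  0.1786 0.1042] local [-0.0019 -0.0024  0.017 ]
T [0.5276 0.2122 0.1287] local [-0.0433  0.03    0.068 ]
B [0.5555 0.2204 0.0789] local [-0.0431  0.0388  0.011 ]
pin 212 [ 0.6156 -0.1789  0.0762] [ 0.6093 -0.1854  0.0552] [ 0.6271 -0.1687  0.093 ]
block ((0.6200214624404907, -0.17561402916908264), (0.06267821043729782, 0.06106765568256378), 12.32746696472168)
d0
E [0.6351 0.1411 0.1239] local [ 0.0464 -0.041   0.011 ]
H [0.6531 0.1817 0.1208] local [ 0.06 -0.   -0.  ]
N [0.5898 0.1821 0.1052] local [-0.003  -0.0008  0.017 ]
T [0.5311 0.2152 0.1306] local [-0.0425  0.0312  0.068 ]
B [0.5547 0.2226 0.0784] local [-0.0473  0.0391  0.011 ]
pin 137 [ 0.6177 -0.1772  0.0782] [ 0.6108 -0.1828  0.0553] [ 0.6275 -0.1658  0.0943]
block ((0.6201887130737305, -0.17380237579345703), (0.06239576265215874, 0.06221243739128113), 13.9830961227417)
```

```bash
cat >> h.py <<'E'
from scipy.spatial.transform import Rotation as Ro
n=np.array([-.4848,.0088,.8746]);n/=np.linalg.norm(n)
X=np.array([0,0,1.])-n[2]*n;X/=np.linalg.norm(X);Y=np.cross(n,X)
H=np.array([.652,.181,.1203]);PIV=H-.06*X
L=lambda x,y,z:PIV+x*X+y*Y+z*n
def pose():
    o=ctrl.get_obs();return o['tool_pos'],Ro.from_euler('xyz',o['orientation'],degrees=True),o
def Rt(z,y):
    z=np.array(z)/np.linalg.norm(z);y=np.array(y)-z*(z@np.array(y));y/=np.linalg.norm(y);return Ro.from_matrix(np.stack([np.cross(y,z),y,z],1))
def to(G,R,back=.011,standoff=0):
    p,Rc,o=pose(); z=R.as_matrix()[:,2]; T=np.array(G)+z*(back-standoff)
    rv=(Rc.inv()*R).as_rotvec(); sh=R.inv().apply(T-p)*100
    print('turn first rad',rv.round(4),'then shift cm (new axes)',sh.round(2),'TCP target',T.round(4),'now',p.round(4)); return rv,sh
E
python3 - <<'E'
from h import *
a=np.radians(180-41.2);G=L(.055*np.cos(a),.055*np.sin(a),.048);print(G)
to(G,Rt(-n,-X),standoff=.065)
E
```

```text
[0.54073417 0.21925356 0.11312243]
turn first rad [0.5077 0.0044 0.0177] then shift cm (new axes) [-21.68  17.9   -1.53] TCP target [0.5146 0.2197 0.1604] now [ 0.6746 -0.      0.2337]
```

Emit:
{"fn": "move_arm", "kwargs": {"moves": [8.7,0,0,0,0.127,0.001,0.0045,8.7,0,0,0,0.127,0.001,0.0045,8.7,0,0,0,0.127,0.001,0.0045,8.7,0,0,0,0.127,0.001,0.0045,8.7,-2.7,0,0,0,0,0,8.7,-2.7,0,0,0,0,0,8.7,-2.7,0,0,0,0,0,8.7,-2.7,0,0,0,0,0]}}

```text
clock: 0.9
tool_pos: [0.6773, 0.1073, 0.2345]
orientation: [-151.3, -0.1, -91.2]
force: [0.8, -0.4, -0.8]
opening: 0.0873
gripper_force: 0.0
```

Emit:
{"fn": "move_arm", "kwargs": {"moves": [8.7,-2.7,2.2,0,0,0,0,8.7,-2.7,2.2,0,0,0,0,8.7,-2.7,2.2,0,0,0,0,8.7,-2.7,2.2,0,0,0,0,8.7,0,2.2,0,0,0,0,8.7,0,2.2,0,0,0,0,8.7,0,2.2,0,0,0,0,8.7,0,0,0,0,0,0]}}

```text
clock: 1.7
tool_pos: [0.5424, 0.2159, 0.1586]
orientation: [-151.4, -0.2, -91.1]
force: [0.1, -1.3, 0.8]
opening: 0.0872
gripper_force: 0.0
```

```bash
python3 - <<'E'
from h import *
a=np.radians(180-41.2);G=L(.055*np.cos(a),.055*np.sin(a),.048)
to(G,Rt(-n,-X),standoff=.065);to(G,Rt(-n,-X));s=snap('wrist','w0');print(s['T'].round(3))
E
```

```text
turn first rad [ 0.0076 -0.0039  0.0009] then shift cm (new axes) [-0.33  2.36 -1.51] TCP target [0.5146 0.2197 0.1604] now [0.5424 0.2159 0.1586]
turn first rad [ 0.0076 -0.0039  0.0009] then shift cm (new axes) [-0.33  2.36  4.99] TCP target [0.5461 0.2192 0.1035] now [0.5424 0.2159 0.1586]
[[-0.878 -0.128  0.461  0.469]
 [ 0.013  0.957  0.291  0.135]
 [-0.478  0.262 -0.838  0.291]
 [ 0.     0.     0.     1.   ]]
```

View pics/w0.png

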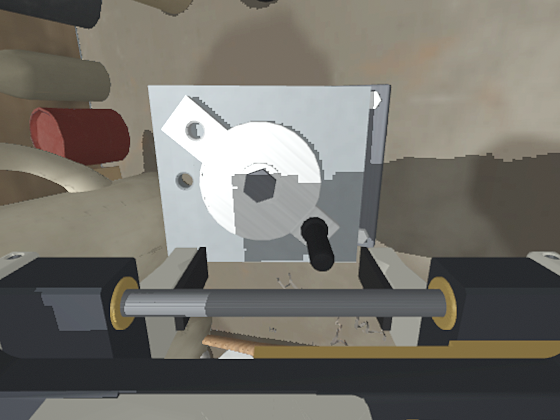

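The wrist view shows the ear hole at (195,130), the plate hole at (184,181), the nut at (261,185), and the handle's base and top at (314,228) and (321,258).

```bash
python3 - <<'E'
from h import *
s=load('w0');P=cloud(s);m=np.zeros(s['d'].shape,bool);m[90:255,155:360]=1
q=P[m];q=q[(q[:,2]>.02)&(q[:,2]<.2)];h,e=np.histogram((q-PIV)@n,np.arange(-.02,.08,.002));print(h.tolist())
hh=(q-PIV)@n
for lo,hi in((-.006,.004),(.006,.015)):
    z=q[(hh>lo)&(hh<hi)];c=z.mean(0);nn=np.linalg.svd(z-c,full_matrices=False)[2][2];print(len(z),nn*np.sign(nn[2]),(c-PIV)@n)
for k,uv,z in(('E',(195,130),.011),('H',(184,181),0),('N',(261,185),.017),('T',(321,259),.068),('B',(314,228),.011)):
    w=onplane(s,*uv,n,L(0,0,z))-PIV;print(k,(w+PIV).round(4),[round(float(w@a),4) for a in(X,Y,n)])
E
```

```text
[0, 0, 0, 0, 5, 15, 16, 16, 14, 341, 12266, 5293, 55, 53, 56, 2813, 9432, 551, 230, 764, 36, 20, 23, 15, 28, 17, 23, 19, 31, 17, 28, 22, 32, 29, 24, 31, 24, 29, 35, 29, 35, 30, 37, 47, 23, 0, 0, 0, 0]
17930 [-0.47871461  0.01061388  0.87790641] 0.0015732838381703454
12838 [-0.47872734  0.00821039  0.87792524] 0.012531923001459165
E [0.6324 0.1448 0.1223] [0.0444, -0.0366, 0.011]
H [0.6514 0.1841 0.1199] [0.0593, 0.0031, 0.0]
N [0.5892 0.1845 0.1049] [-0.0025, 0.0024, 0.017]
T [0.5308 0.2201 0.1305] [-0.0417, 0.0369, 0.068]
B [0.5569 0.2213 0.0798] [-0.0434, 0.0386, 0.011]
```

Emit:
{"fn": "move_arm", "kwargs": {"moves": [8.7,-0.45,0,-1.5,0.007,-0.004,0,8.7,0,2.4,0,0,0,0,8.7,0,0,2,0,0,0,8.7,0,0,2,0,0,0,8.7,0,0,2,0,0,0,8.7,0,0,0.4,0,0,0,8.7,0,0,0,0,0,0]}}

```text
clock: 2.45
tool_pos: [0.5582, 0.2265, 0.116]
orientation: [-152.0, -0.3, -91.5]
force: [0.0, -0.2, 0.1]
opening: 0.0872
gripper_force: 0.0
```

```bash
python3 - <<'E'
from h import *
p,R,o=pose();w=p-R.as_matrix()[:,2]*.011-PIV;print([w@a for a in(X,Y,n)],o['force'],R.as_matrix()[:,2],-n)
s=snap('wrist','w1');print(s['T'].round(3)[:3,3])
E
```

```text
[np.float64(-0.024651699226817158), np.float64(0.04386640677361582), np.float64(0.05307864039144482)] [ 0.04692975 -0.18489346  0.11063471] [ 0.46986261 -0.01757612 -0.88256456] [ 0.48479185 -0.00879985 -0.87458529]
[0.485 0.147 0.249]
```

View pics/w1.png

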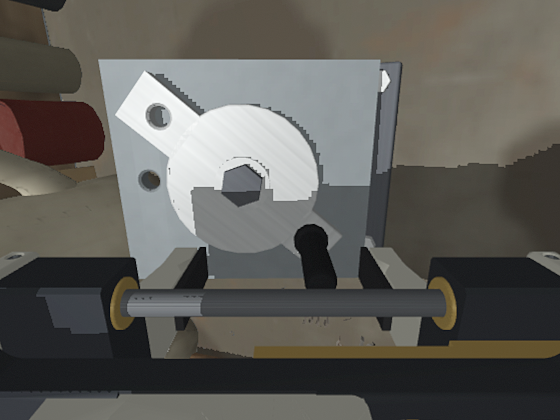

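The wrist view shows the handle top at (311,240), still between the jaws and beyond the pad line. The arm stopped short along the slope, so I'm checking the joints.

```bash
python3 - <<'E'
from h import *
p,R,o=pose();print(o['joint_pos'].round(2),p,R.as_matrix().round(3))
s=load('w1')
for k,uv,z in(('E',(158,116),.0125),('H',(150,181),0.0015),('N',(242,185),.0185),('T',(311,238),.0695)):
    w=onplane(s,*uv,n,L(0,0,z))-PIV;print(k,(w+PIV).round(4),[round(float(w@a),4) for a in(X,Y,n)])
E
```

```text
[  29.06    8.63  -58.12   95.32  -14.14 -122.71] [0.55783285 0.22741683 0.11660499] [[-0.023 -0.882  0.471]
 [-1.     0.017 -0.017]
 [ 0.006 -0.471 -0.882]]
E [0.6315 0.1449 0.1236] [0.0442, -0.0364, 0.0125]
H [0.6497 0.184  0.1207] [0.0582, 0.003, 0.0015]
N [0.589  0.1843 0.1065] [-0.0018, 0.0021, 0.0185]
T [0.5338 0.1975 0.1341] [-0.037, 0.0144, 0.0695]
```

Emit:
{"fn": "move_arm", "kwargs": {"moves": [8.7,0,-0.5,-2.5,0,0,0,8.7,0,-1.5,-2.5,0,0,0,8.7,0,-2,-1,-0.02,0,0,8.7,0,-1,0,-0.12,0,0,8.7,0,0,0,-0.12,0,0,8.7,0,0,0,-0.12,0,0,8.7,0,0,0,-0.11,0,0,8.7,0,0,0,0,0,0]}}

```text
clock: 3.3
tool_pos: [0.5946, 0.2179, 0.186]
orientation: [-170.2, -1.4, -92.6]
force: [-0.4, -0.5, 0.0]
opening: 0.0873
gripper_force: 0.0
```

```bash
sed -i 's/^H=.*/H=np.array([.651,.183,.121]);PIV=H-.06*X/' h.py; python3 - <<'E'
from h import *
p,R,o=pose();print(o['joint_pos'].round(2))
a=np.radians(180-40.7);G=L(.055*np.cos(a),.055*np.sin(a),.048);print(G, (L(-.055,0,.048)-G))
to(G,Rt([0,0,-1],Y),standoff=.06)
E
```

```text
[ 42.37  13.94 -20.27  10.33 -50.23 -51.11]
[0.53945252 0.22089611 0.11366991] [-0.01228327 -0.03564836 -0.00645006]
turn first rad [-0.155   0.1133  1.5409] then shift cm (new axes) [5.52 0.2  2.33] TCP target [0.5395 0.2209 0.1627] now [0.5946 0.2179 0.186 ]
```

Emit:
{"fn": "move_arm", "kwargs": {"moves": [8.7,0,0,0,-0.014,0.0103,0.14,8.7,0,0,0,-0.014,0.0103,0.14,8.7,0,0,0,-0.014,0.0103,0.14,8.7,0,0,0,-0.014,0.0103,0.14,8.7,0,0,0,-0.014,0.0103,0.14,8.7,0,0,0,-0.014,0.0103,0.14,8.7,0,0,0,-0.014,0.0103,0.14,8.7,0,0,0,-0.014,0.0103,0.14]}}

```text
clock: 4.1
tool_pos: [0.5917, 0.2143, 0.1842]
orientation: [-176.9, 1.2, -157.2]
force: [-0.7, 0.1, 0.7]
opening: 0.0872
gripper_force: 0.0
```

Emit:
{"fn": "move_arm", "kwargs": {"moves": [8.7,0,0,0,-0.014,0.0103,0.14,8.7,0,0,0,-0.014,0.0103,0.14,8.7,0,0,0,-0.014,0.0103,0.14,8.7,2.7,0.1,0,0,0,0,8.7,2.7,0.1,0,0,0,0,8.7,0,0,0,0,0,0]}}

```text
clock: 4.7
tool_pos: [0.5355, 0.2168, 0.1843]
orientation: [-179.7, 0.1, 179.0]
force: [0.2, 0.8, 0.4]
opening: 0.087
gripper_force: 0.0
```

```bash
python3 - <<'E'
from h import *
p,R,o=pose();print(o['joint_pos'].round(2))
a=np.radians(180-40.7);G=L(.055*np.cos(a),.055*np.sin(a),.048)
to(G,Rt([0,0,-1],Y))
E
```

```text
[  41.66   13.66  -16.09    0.38  -60.4  -132.85]
turn first rad [-0.0061  0.0019  0.0007] then shift cm (new axes) [-0.39  0.41  8.17] TCP target [0.5395 0.2209 0.1027] now [0.5355 0.2168 0.1843]
```

Now down, close on the post, and check.

Emit:
{"fn": "move_arm", "kwargs": {"moves": [8.7,-0.4,0.4,2,0,0,0,8.7,0,0,2,0,0,0,8.7,0,0,2,0,0,0,8.7,0,0,2.1,0,0,0,8.7,0,0,0,0,0,0]}}

```text
clock: 5.2
tool_pos: [0.5409, 0.2195, 0.1004]
orientation: [-179.5, -0.1, 178.9]
force: [-0.6, -0.1, -0.4]
opening: 0.087
gripper_force: 0.0
```

Emit:
{"fn": "move_arm", "kwargs": {"moves": [0.5,0,0,0,0,0,0,0.5,0,0,0,0,0,0,0.5,0,0,0,0,0,0,0.5,0,0,0,0,0,0,0.5,0,0,0,0,0,0,0.5,0,0,0,0,0,0,0.5,0,0,0,0,0,0,0.5,0,0,0,0,0,0]}}

```text
clock: 6.0
tool_pos: [0.5427, 0.2201, 0.1029]
orientation: [-179.7, 0.1, 178.8]
force: [-0.0, 0.2, -1.2]
opening: 0.0287
gripper_force: 0.0
```

```bash
python3 - <<'E'
from h import *
p,R,o=pose();g=p-R.as_matrix()[:,2]*.011;w=g-PIV;print([float(w@a) for a in(X,Y,n)],o['force'],o['opening'],o['gripper_force'])
s=R.inv().apply(L(-.055,0,0)-L(*[.055*np.cos(np.radians(139.3)),.055*np.sin(np.radians(139.3)),0]))*100;print('total',s)
for k in range(8):
    f=lambda t:L(.055*np.cos(np.radians(t)),.055*np.sin(np.radians(t)),0)
    d=40.7/8;print((R.inv().apply(f(139.3+d*(k+1))-f(139.3+d*k))*100).round(2))
E
```

```text
[-0.038790514976797585, 0.03523474435313929, 0.04661037282989361] [-0.02495198  0.16554519 -1.15994224] 0.028748461563947354 0.0
total [ 1.15699677 -3.5849533   0.66508722]
[ 0.26 -0.38  0.15]
[ 0.23 -0.41  0.13]
[ 0.2  -0.43  0.11]
[ 0.17 -0.45  0.09]
[ 0.13 -0.46  0.08]
[ 0.09 -0.48  0.05]
[ 0.06 -0.48  0.03]
[ 0.02 -0.49  0.01]
```

Emit:
{"fn": "move_arm", "kwargs": {"moves": [0.5,0,0,0,0,0,0,0.5,0,0,0,0,0,0,0.5,0,0,0,0,0,0,0.5,0,0,0,0,0,0]}}

```text
clock: 6.4
tool_pos: [0.5424, 0.2208, 0.1026]
orientation: [-179.7, 0.1, 178.9]
force: [-2.4, 4.7, -2.3]
opening: 0.0152
gripper_force: 30.0
```

Emit:
{"fn": "move_arm", "kwargs": {"moves": [0.5,0.26,-0.38,0.15,0,0,0,0.5,0.23,-0.41,0.13,0,0,0,0.5,0.2,-0.43,0.11,0,0,0,0.5,0.17,-0.45,0.09,0,0,0,0.5,0.13,-0.46,0.08,0,0,0,0.5,0.09,-0.48,0.05,0,0,0,0.5,0.06,-0.48,0.03,0,0,0,0.5,0.02,-0.49,0.01,0,0,0]}}

```text
clock: 7.2
tool_pos: [0.5299, 0.1856, 0.0962]
orientation: [-179.7, 0.1, 178.9]
force: [-3.3, 7.0, -3.4]
opening: 0.0157
gripper_force: 30.0
```

```bash
python3 - <<'E'
from h import *
p,R,o=pose();g=p-R.as_matrix()[:,2]*.011;w=g-PIV;print([float(w@a) for a in(X,Y,n)],o['force'],o['opening'],o['gripper_force'])
snap('wrist','w2')
E
```

```text
[-0.052586181866821353, 0.0004970075426598234, 0.04666470572334663] [-3.25336429  6.9908937  -3.41687659] 0.015697317817158194 30.019083470106125
```

View pics/w2.png

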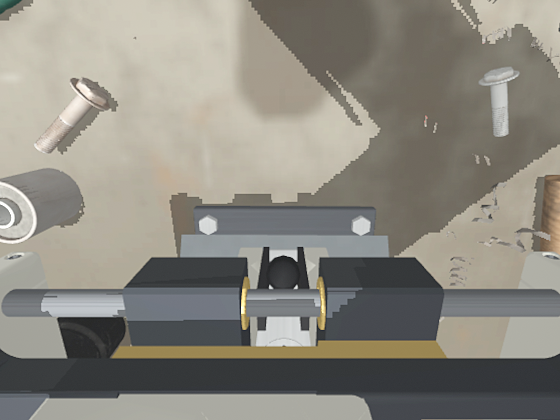

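The wrist view (looking back towards the robot) shows the post held between the pads at (283,268), with the holes out of view. I'll release, rise and check from the fixed cameras.

Emit:
{"fn": "move_arm", "kwargs": {"moves": [4.5,0,0,0,0,0,0,4.5,0,0,0,0,0,0,4.5,0,0,0,0,0,0,4.5,0,0,-1,0,0,0,4.5,0,0,-4,0,0,0,4.5,0,0,-4,0,0,0,4.5,0,4,-3,0,0,0,4.5,0,4,0,0,0,0]}}

```text
clock: 8.05
tool_pos: [0.5342, 0.2667, 0.2229]
orientation: [-180.0, 0.5, 178.8]
force: [1.1, -0.0, -0.1]
opening: 0.0452
gripper_force: 0.0
```

```bash
python3 - <<'E'
from h import *
c=[]
for t,(x0,x1,y0,y1) in(('scene',(150,260,145,255)),('side',(190,290,120,230))):
    s=snap(t,t+'1'); c.append(cv2.resize(s['im'][y0:y1,x0:x1,::-1],(400,400),interpolation=cv2.INTER_CUBIC))
cv2.imwrite('pics/c1.png',np.hstack(c))
p,R,o=pose();print(o['joint_pos'].round(2),o['opening'],p)
E
```

```text
[  45.75   13.8   -11.2     0.34  -64.97 -136.93] 0.04504064494850652 [0.53260798 0.26902626 0.21807961]
```

View pics/c1.png

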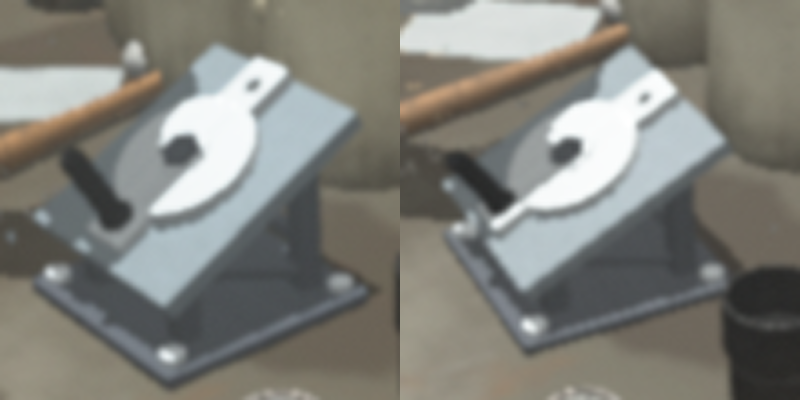

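The crops show the ear now pointing up the slope. Its hole is at scene (219.9,168.4) and side (251.3,146.7), and the nut is at (199.5,186.3) and (231.8,161.3).

```bash
python3 - <<'E'
from h import *
for t,e,nu in(('scene1',(219.9,168.4),(199.5,186.3)),('side1',(251.3,146.7),(231.8,161.3))):
    s=load(t); E=onplane(s,*e,n,L(0,0,.011));N=onplane(s,*nu,n,L(0,0,.017))
    d=E-N;print(E,[round(float(d@a),4) for a in(X,Y)],np.degrees(np.arctan2(d@Y,d@X)))
    P=cloud(s); g=cv2.cvtColor(s['im'],cv2.COLOR_RGB2GRAY)
to([.617,-.178,.074],Rt([0,0,-1],Y))
E
```

```text
[0.64379923 0.17831053 0.12963311] [0.0617, 0.0019] 1.7864277623437157
[0.64617649 0.18156056 0.13091815] [0.0612, 0.0027] 2.5322367874896003
turn first rad [-0.0034  0.0043  0.0002] then shift cm (new axes) [ -9.25 -44.54  15.51] TCP target [ 0.617 -0.178  0.063] now [0.5326 0.269  0.2181]
```

Emit:
{"fn": "move_arm", "kwargs": {"moves": [7,-0.77,-3.7,0,0,0,0,7,-0.77,-3.7,0,0,0,0,7,-0.77,-3.7,0,0,0,0,7,-0.77,-3.7,0,0,0,0,7,-0.77,-3.7,0,0,0,0,7,-0.77,-3.7,0,0,0,0,7,-0.77,-3.7,0,0,0,0,7,-0.77,-3.7,0,0,0,0]}}

```text
clock: 8.95
tool_pos: [0.5873, -0.0338, 0.2187]
orientation: [-179.6, 0.1, 178.8]
force: [0.9, 0.1, 0.4]
opening: 0.0701
gripper_force: 0.0
```

Emit:
{"fn": "move_arm", "kwargs": {"moves": [7,-0.77,-3.7,0,0,0,0,7,-0.77,-3.7,0,0,0,0,7,-0.77,-3.7,0,0,0,0,7,-0.77,-3.7,0,0,0,0,7,0,0,2.5,0,0,0,7,0,0,2.5,0,0,0,7,0,0,0,0,0,0]}}

```text
clock: 9.65
tool_pos: [0.6127, -0.1813, 0.1657]
orientation: [-179.7, -0.3, 178.7]
force: [-0.5, -0.2, -0.1]
opening: 0.0699
gripper_force: 0.0
```

```bash
python3 - <<'E'
from h import *
to([.617,-.178,.074],Rt([0,0,-1],Y))
snap('wrist','w3')
E
```

```text
turn first rad [-0.0053 -0.005  -0.0037] then shift cm (new axes) [-0.43  0.34 10.27] TCP target [ 0.617 -0.178  0.063] now [ 0.6127 -0.1813  0.1657]
```

View pics/w3.png

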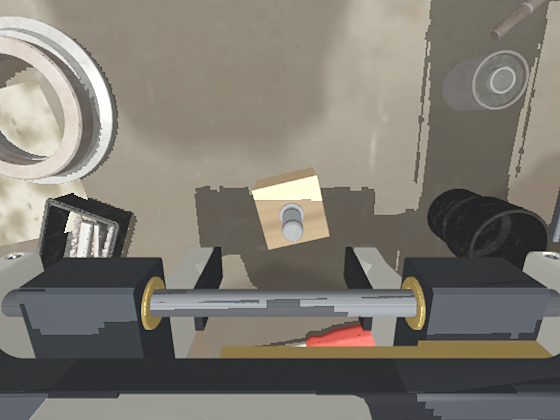

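The wrist view shows the pin's top at about (292,231) and its collar at (291,213), on the block at (291,210).

```bash
python3 - <<'E'
from h import *
s=load('w3')
print(onplane(s,292.5,231,[0,0,1],[0,0,.093]))
P=cloud(s);m=np.zeros(s['d'].shape,bool);m[160:255,245:335]=1
q=P[m];z=q[(q[:,2]>.089)&(q[:,2]<.1)];print('top',len(z),z.mean(0),(z.min(0)+z.max(0))/2)
z=q[abs(q[:,2]-.046)<.004];print('block',np.median(z[:,2]),cv2.minAreaRect(z[:,:2].astype(np.float32)))
E
```

```text
[ 0.61940682 -0.17431291  0.093     ]
top 339 [ 0.61990381 -0.17476197  0.09246805] [ 0.62057716 -0.17467501  0.09167243]
block 0.04597752714716097 ((0.6209585666656494, -0.17480789124965668), (0.06063028797507286, 0.060225699096918106), 12.368151664733887)
```

Emit:
{"fn": "move_arm", "kwargs": {"moves": [7,-0.76,0.66,0,-0.005,-0.005,0,7,0,0,3,0,0,0,7,0,0,3,0,0,0,7,0,0,3,0,0,0,7,0,0,1.2,0,0,0,7,0,0,0,0,0,0,7,0,0,0,0,0,0]}}

```text
clock: 10.4
tool_pos: [0.6251, -0.1743, 0.0686]
orientation: [-179.9, 0.5, 178.9]
force: [0.8, -0.9, -0.3]
opening: 0.0699
gripper_force: 0.0
```

```bash
python3 - <<'E'
from h import *
to([.6203,-.1747,.074],Rt([0,0,-1],Y));print(pose()[2]['force'])
E
```

```text
turn first rad [-0.0014  0.0086 -0.0012] then shift cm (new axes) [ 0.48 -0.05  0.56] TCP target [ 0.6203 -0.1747  0.063 ] now [ 0.6251 -0.1743  0.0686]
[ 0.76375641 -0.9207375  -0.33195258]
```

Emit:
{"fn": "move_arm", "kwargs": {"moves": [7,0.45,0,0.5,0,0.008,0,7,0,0,0,0,0,0,7,0,0,0,0,0,0]}}

```text
clock: 10.7
tool_pos: [0.6194, -0.1744, 0.0626]
orientation: [-179.9, -0.0, 178.8]
force: [0.2, 0.1, 0.0]
opening: 0.0701
gripper_force: 0.0
```

```bash
python3 - <<'E'
from h import *
to([.6203,-.1747,.074],Rt([0,0,-1],Y));print(pose()[2]['force'])
s=snap('wrist','w4');P=cloud(s);m=np.zeros(s['d'].shape,bool);m[160:300,245:335]=1
to([.6203,-.1747,.074],Rt([0,0,-1],Y))
E
```

```text
turn first rad [-0.001  -0.0006 -0.002 ] then shift cm (new axes) [-0.09 -0.03 -0.04] TCP target [ 0.6203 -0.1747  0.063 ] now [ 0.6194 -0.1744  0.0626]
[0.24104772 0.11002977 0.0156042 ]
turn first rad [-0.001  -0.0006 -0.002 ] then shift cm (new axes) [-0.08 -0.02 -0.05] TCP target [ 0.6203 -0.1747  0.063 ] now [ 0.6195 -0.1744  0.0625]
```

Well placed; close on the head and lift.

Emit:
{"fn": "move_arm", "kwargs": {"moves": [0.5,0,0,0,0,0,0,0.5,0,0,0,0,0,0,0.5,0,0,0,0,0,0,0.5,0,0,0,0,0,0,0.5,0,0,0,0,0,0,0.5,0,0,0,0,0,0,0.5,0,0,0,0,0,0,0.5,0,0,0,0,0,0]}}

```text
clock: 11.55
tool_pos: [0.6192, -0.1743, 0.0618]
orientation: [-179.9, -0.1, 178.8]
force: [-0.8, 0.3, 0.9]
opening: 0.0159
gripper_force: 30.0
```

Emit:
{"fn": "move_arm", "kwargs": {"moves": [0.5,0,0,0,0,0,0,0.5,0,0,0,0,0,0,0.5,0,0,0,0,0,0,0.5,0,0,0,0,0,0]}}

```text
clock: 11.95
tool_pos: [0.6192, -0.1744, 0.0618]
orientation: [-179.9, -0.1, 178.8]
force: [-0.3, 0.3, 0.1]
opening: 0.0162
gripper_force: 30.0
```

Emit:
{"fn": "move_arm", "kwargs": {"moves": [0.5,0,0,-2,0,0,0,0.5,0,0,-2,0,0,0,0.5,0,0,-2.5,0,0,0,0.5,0,0,-2.5,0,0,0,0.5,0,0,-2.5,0,0,0,0.5,0,0,-2.5,0,0,0,0.5,0,0,-3,0,0,0,0.5,0,0,0,0,0,0]}}

```text
clock: 12.75
tool_pos: [0.6215, -0.1747, 0.2367]
orientation: [-179.9, 0.3, 178.9]
force: [-0.4, -0.9, 0.2]
opening: 0.016
gripper_force: 30.0
```

```bash
python3 - <<'E'
from h import *
print(pose()[2]['opening'],pose()[2]['gripper_force'],pose()[2]['joint_pos'].round(1))
G=H+n*(.011+.025+.003)
to(G,Rt([.4848,-.0088,-.8746],Y),standoff=.065)
E
```

```text
0.01595028632795767 29.999951214526845 [  1.7  17.5  -3.5   0.1 -68.7 -92.8]
turn first rad [-0.0024 -0.5007 -0.0009] then shift cm (new axes) [ 3.6  35.82  1.93] TCP target [0.6059 0.1838 0.2023] now [ 0.6215 -0.1747  0.2367]
```

Emit:
{"fn": "move_arm", "kwargs": {"moves": [0.5,0,3.58,0,0,0,0,0.5,0,3.58,0,0,0,0,0.5,0,3.58,0,0,0,0,0.5,0,3.58,0,0,0,0,0.5,0,3.58,0,0,0,0,0.5,0,3.58,0,0,0,0,0.5,0,3.58,0,0,0,0,0.5,0,3.58,0,0,0,0]}}

```text
clock: 13.55
tool_pos: [0.6248, 0.1136, 0.231]
orientation: [-179.9, -0.1, 178.8]
force: [0.7, -0.3, -0.9]
opening: 0.0163
gripper_force: 30.0
```

Emit:
{"fn": "move_arm", "kwargs": {"moves": [0.5,0,3.58,0,0,0,0,0.5,0,3.58,0,0,0,0,0.5,0,0,0,0,-0.125,0,0.5,0,0,0,0,-0.125,0,0.5,0,0,0,0,-0.125,0,0.5,0,0,0,0,-0.125,0,0.5,0,0,0,0,0,0,0.5,0,0,0,0,0,0]}}

```text
clock: 14.35
tool_pos: [0.6304, 0.1779, 0.2334]
orientation: [-179.4, 26.7, 178.6]
force: [0.9, 1.0, 0.0]
opening: 0.0161
gripper_force: 30.0
```

```bash
python3 - <<'E'
from h import *
print(pose()[2]['joint_pos'].round(1))
G=H+n*(.011+.025+.0022)
to(G,Rt([.4848,-.0088,-.8746],Y),standoff=.065)
E
```

```text
[  40.1    5.7  -37.    35.1  -32.  -159.2]
turn first rad [-0.0129 -0.0411 -0.0049] then shift cm (new axes) [3.66 0.55 1.61] TCP target [0.6063 0.1838 0.2016] now [0.6304 0.1779 0.2334]
```

```bash
python3 - <<'E'
from h import *
G=H+n*(.011+.025+.0022)
rv,_=to(G,Rt([.4848,-.0088,-.8746],-X),standoff=.065);print(rv/11)
E
```

```text
turn first rad [ 0.0221 -0.0424 -1.5755] then shift cm (new axes) [-0.55  3.66  1.61] TCP target [0.6063 0.1838 0.2016] now [0.6304 0.1779 0.2334]
[ 0.00201096 -0.00385733 -0.14322431]
```

Emit:
{"fn": "move_arm", "kwargs": {"moves": [0.5,0,0,0,0.002,-0.004,-0.143,0.5,0,0,0,0.002,-0.004,-0.143,0.5,0,0,0,0.002,-0.004,-0.143,0.5,0,0,0,0.002,-0.004,-0.143,0.5,0,0,0,0.002,-0.004,-0.143,0.5,0,0,0,0.002,-0.004,-0.143,0.5,0,0,0,0.002,-0.004,-0.143,0.5,0,0,0,0.002,-0.004,-0.143]}}

```text
clock: 15.15
tool_pos: [0.6334, 0.1794, 0.2353]
orientation: [-153.4, 11.2, -113.1]
force: [0.2, -0.5, -0.8]
opening: 0.0159
gripper_force: 30.0
```

Emit:
{"fn": "move_arm", "kwargs": {"moves": [0.5,0,0,0,0.002,-0.004,-0.143,0.5,0,0,0,0.002,-0.004,-0.143,0.5,0,0,0,0.002,-0.004,-0.145,0.5,-0.3,1.8,0,0,0,0,0.5,-0.2,1.8,0,0,0,0,0.5,0,0,0,0,0,0,0.5,0,0,0,0,0,0]}}

```text
clock: 15.85
tool_pos: [0.6016, 0.1849, 0.2177]
orientation: [-150.8, 0.2, -91.1]
force: [-0.1, 0.8, 0.2]
opening: 0.0159
gripper_force: 30.0
```

```bash
python3 - <<'E'
from h import *
print(pose()[2]['joint_pos'].round(1))
G=H+n*(.011+.025+.0022)
to(G,Rt([.4848,-.0088,-.8746],-X),standoff=.065)
s=snap('wrist','w5')
cv2.imwrite('pics/w5c.png',cv2.resize(s['im'][40:340,130:430,::-1],(600,600),interpolation=cv2.INTER_CUBIC))
E
```

```text
[ 40.2   3.1 -46.2  47.9 -25.5 -82.5]
turn first rad [-0.0038  0.0023 -0.0024] then shift cm (new axes) [0.1  0.37 1.63] TCP target [0.6063 0.1838 0.2016] now [0.6016 0.1849 0.2177]
```

View pics/w5c.png

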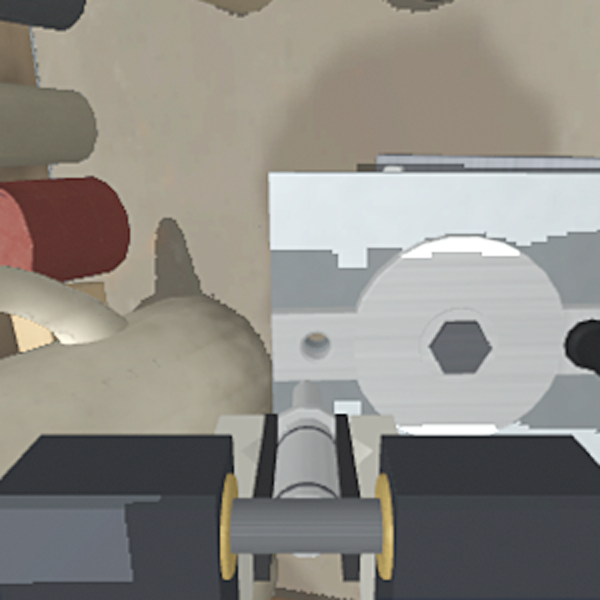

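The crop shows the ear hole at image (288,212.5), with the plate hole visible through it, the nut at (360.5,213.5) and the pin's nose at about (282,231). The pin is straight in the jaws.

```bash
python3 - <<'E'
from h import *
s=load('w5');p,R,o=pose();z=R.as_matrix()[:,2]
def proj(q):
    c=np.linalg.inv(s['T'])@np.append(q,1);return (c[:2]/c[2]*s['f']+s['c']).round(1)
for k,d in(('nose',.058),('collar',.016),('tip8',.050)): print(k,proj(p+z*d))
P=cloud(s)
for u in(283,275,300):print('depth h',u,[(round(float((P[v,u]-PIV)@n),4)) for v in range(218,262,4)])
for hh in(.011,.0125):
    E=onplane(s,288,212.5,n,L(0,0,hh));N=onplane(s,360.5,213.5,n,L(0,0,hh+.006));d=E-N;w=E-PIV
    print('E',E.round(4),[round(float(w@a),4) for a in(X,Y,n)],[round(float(d@a),4) for a in(X,Y)])
m=np.zeros(s['d'].shape,bool);m[175:212,300:310]=1;q=P[m];print('ear h',np.median((P[205:208,275:282].reshape(-1,3)-PIV)@n),np.median((P[218:221,294:302].reshape(-1,3)-PIV)@n))
i=(P[...,2]>.05)&(np.abs((P-PIV)@n-.0125)<.004);i[:,:265]=0;i[230:]=0;q=P[i];c=q.mean(0);nn=np.linalg.svd(q-c,full_matrices=False)[2][2];print('n',nn,len(q))
print('tool z',z,'tilt',p)
c=s['im'][205:221,280:297].mean(-1).astype(int);print(c)
E
```

```text
nose [282.3 229.5]
collar [282.2 255.4]
tip8 [282.3 233.7]
depth h 283 [0.0099, 0.0116, 0.0102, 0.0558, 0.0657, 0.0717, 0.094, 0.0976, 0.0992, 0.1042, 0.1087]
depth h 275 [0.0114, 0.0119, 0.0117, 0.0103, 0.0005, -0.0001, 0.0005, 0.0974, 0.0973, 0.1018, 0.1051]
depth h 300 [0.0116, 0.011, 0.0114, 0.0005, 0.0002, -0.0, 0.0002, -0.0007, 0.1058, 0.1095, 0.1142]
E [0.6451 0.1845 0.1303] [0.0593, 0.0014, 0.011] [0.0603, 0.0012]
E [0.6444 0.184  0.1316] [0.0594, 0.0008, 0.0125] [0.0599, 0.0012]
ear h 0.011202831715284299 0.011106322943225454
n [-0.47677574  0.00340345  0.87901838] 7546
tool z [ 0.48831178 -0.00647676 -0.87264521] tilt [0.60170009 0.18495472 0.21769559]
[[194 195 195 197 194 192 191 188 186 187 190 193 194 196 195 194 195]
 [195 196 196 192 182 171 160 159 156 161 167 175 188 193 195 195 195]
 [197 197 189 167 157 149 135 129 131 131 137 155 171 185 193 196 195]
 [196 188 171 143 130 133 136 135 136 136 135 132 135 168 187 193 194]
 [188 169 148 115 110 128 135 137 137 137 135 133 125 128 170 188 192]
 [178 160 127 102 106 111 118 126 129 129 129 126 124 122 148 182 191]
 [173 153 132 113 108 107 110 114 116 120 121 125 125 132 146 181 192]
 [172 153 139 127 118 111 111 112 117 120 121 127 135 145 154 180 192]
 [172 155 146 137 133 127 121 121 122 125 130 138 147 152 162 183 193]
 [172 159 149 143 138 139 137 139 137 141 147 149 150 162 170 187 196]
 [177 162 151 147 144 142 142 144 145 147 149 153 160 168 180 196 199]
 [181 170 159 147 146 148 149 150 152 156 159 168 171 173 190 198 196]
 [191 177 171 160 151 148 149 156 160 163 166 169 172 185 196 198 195]
 [197 186 177 175 168 160 154 154 157 160 167 171 185 197 199 196 193]
 [196 194 186 181 182 181 173 169 170 172 182 187 196 199 197 195 195]
 [195 196 194 190 187 187 188 191 193 195 195 196 197 197 196 194 195]]
```

```bash
cat >> h.py <<'E'
def st():
    p,R,o=pose();z=R.as_matrix()[:,2];N=p+z*.058;C=p+z*.016
    for k,q in(('nose',N),('collar',C)): w=q-PIV;print(k,'local mm',[round(float(w@a)*1000,1) for a in(X,Y,n)])
    T=L(.0595,.001,0); d=R.inv().apply(T+n*((N-T)@n)-N)*100
    print('shift xy cm',d.round(2),'turn',(R.inv()*Rt(-n,-X)).as_rotvec().round(4),'force tool',R.inv().apply(o['force']).round(1),'J',o['joint_pos'].round(1))
E
python3 -c "
from h import *
st()"
```

```text
nose local mm [64.0, 1.2, 50.5]
collar local mm [63.8, 1.1, 92.5]
shift xy cm [ 0.02  0.45 -0.  ] turn [-0.004   0.0024 -0.0024] force tool [ 0.5 -0.4  0.6] J [ 40.2   3.1 -46.3  47.9 -25.5 -82.5]
```

Emit:
{"fn": "move_arm", "kwargs": {"moves": [0.5,0,0.45,1,0,0,0,0.5,0,0,1.5,0,0,0,0.5,0,0,1,0,0,0,0.5,0,0,0,0,0,0,0.5,0,0,0,0,0,0]}}

```text
clock: 16.4
tool_pos: [0.6142, 0.1837, 0.1842]
orientation: [-150.8, 0.1, -91.1]
force: [-0.1, 0.1, -1.0]
opening: 0.016
gripper_force: 30.0
```

```bash
python3 -c "
from h import *
st()
s=snap('wrist','w6')
cv2.imwrite('pics/w6c.png',cv2.resize(s['im'][140:290,230:380,::-1],(600,600),interpolation=cv2.INTER_CUBIC))"
```

```text
nose local mm [58.6, 0.1, 15.2]
collar local mm [58.5, 0.1, 57.2]
shift xy cm [-0.09 -0.09  0.  ] turn [-0.0033  0.001  -0.0023] force tool [-0.   0.6  0.9] J [ 35.    6.1 -49.6  60.1 -19.3 -91.2]
```

View pics/w6c.png

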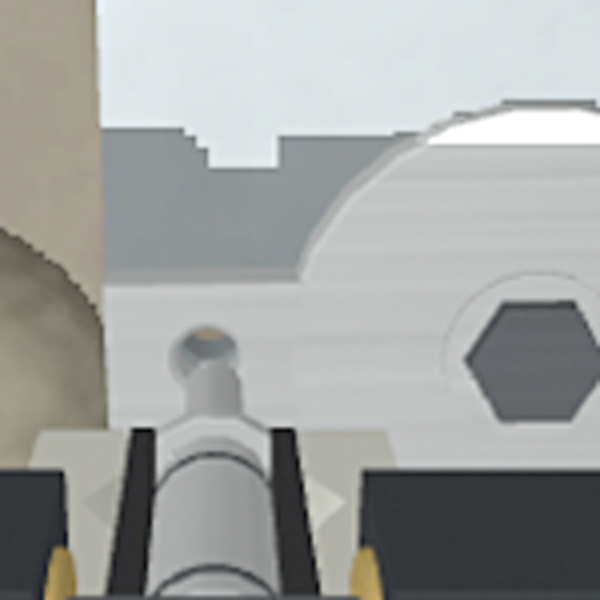

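The crop shows the nose just at the ear hole. The nose is at crop (212,362) and the hole centre at (204,354), so it is about 1–1.5 mm too far down-slope.

```bash
python3 -c "
from h import *
s=load('w6')
E=onplane(s,281,228.5,n,L(0,0,.011));w=E-PIV;print([float(w@a) for a in(X,Y)])
N=onplane(s,283,230.5,n,L(0,0,.0152));w=N-PIV;print('nose seen',[float(w@a) for a in(X,Y)])
"
```

```text
[0.059695505492441306, 0.0010363886159436158]
nose seen [0.05819719633352889, 0.0009481930319465413]
```

Emit:
{"fn": "move_arm", "kwargs": {"moves": [0.5,-0.06,-0.12,0,-0.003,0.001,0,0.5,0,0,0.4,0,0,0,0.5,0,0,0.4,0,0,0,0.5,0,0,0.4,0,0,0,0.5,0,0,0,0,0,0]}}

```text
clock: 16.95
tool_pos: [0.6202, 0.1846, 0.1737]
orientation: [-151.0, 0.0, -91.1]
force: [0.3, -0.4, 0.1]
opening: 0.0161
gripper_force: 30.0
```

```bash
python3 -c "
from h import *
st()"
```

```text
nose local mm [58.6, 1.1, 3.1]
collar local mm [58.6, 1.0, 45.1]
shift xy cm [ 0.01 -0.09 -0.  ] turn [-0.      0.0004 -0.001 ] force tool [ 0.4 -0.3  0.1] J [ 33.1   7.3 -50.1  64.2 -17.6 -93.8]
```

Emit:
{"fn": "move_arm", "kwargs": {"moves": [0.5,0,-0.07,0.2,0,0,0,0.5,0,0,0.3,0,0,0,0.5,0,0,0.3,0,0,0,0.5,0,0,0.3,0,0,0,0.5,0,0,0,0,0,0]}}

```text
clock: 17.45
tool_pos: [0.626, 0.1838, 0.1639]
orientation: [-151.0, 0.0, -91.1]
force: [1.6, -0.7, -0.2]
opening: 0.0161
gripper_force: 30.0
```

```bash
python3 -c "
from h import *
st()"
```

```text
nose local mm [58.9, 0.3, -8.3]
collar local mm [58.9, 0.3, 33.7]
shift xy cm [-0.07 -0.06 -0.  ] turn [ 0.0006 -0.0005 -0.0015] force tool [ 0.7 -1.3  0.9] J [ 30.6   8.4 -50.8  69.8 -15.7 -97.5]
```

Emit:
{"fn": "move_arm", "kwargs": {"moves": [0.5,-0.05,-0.05,0.2,0,0,0,0.5,0,0,0.3,0,0,0,0.5,0,0,0.3,0,0,0,0.5,0,0,0.3,0,0,0,0.5,0,0,0.3,0,0,0,0.5,0,0,0.3,0,0,0,0.5,0,0,0,0,0,0]}}

```text
clock: 18.15
tool_pos: [0.6346, 0.1838, 0.1493]
orientation: [-151.0, 0.0, -91.2]
force: [0.2, -2.9, -0.8]
opening: 0.016
gripper_force: 30.0
```

```bash
python3 -c "
from h import *
st()"
```

```text
nose local mm [59.3, 0.4, -25.3]
collar local mm [59.4, 0.5, 16.7]
shift xy cm [-0.06 -0.02 -0.  ] turn [ 0.0007 -0.001  -0.002 ] force tool [2.9 0.1 0.8] J [  26.    10.   -51.6   80.7  -12.9 -104.6]
```

Emit:
{"fn": "move_arm", "kwargs": {"moves": [0.5,-0.02,0,0.2,0,0,0,0.5,0,0,0.2,0,0,0,0.5,0,0,0.1,0,0,0,0.5,0,0,0.05,0,0,0,0.5,0,0,0,0,0,0]}}

```text
clock: 18.65
tool_pos: [0.6372, 0.1841, 0.1449]
orientation: [-151.0, 0.0, -91.2]
force: [-0.2, -6.4, -0.3]
opening: 0.016
gripper_force: 30.0
```

```bash
python3 -c "
from h import *
st()"
```

```text
nose local mm [59.5, 0.8, -30.4]
collar local mm [59.5, 0.8, 11.6]
shift xy cm [-0.02  0.   -0.  ] turn [ 0.0001 -0.0008 -0.002 ] force tool [6.4 0.2 0.2] J [  24.3   10.5  -51.8   84.8  -12.1 -107.3]
```

Emit:
{"fn": "move_arm", "kwargs": {"moves": [0.5,0.05,0,0.05,0,0,0,0.5,0,0,0.05,0,0,0,0.5,0,0,0.05,0,0,0,0.5,0,0,0,0,0,0]}}

```text
clock: 19.05
tool_pos: [0.6377, 0.184, 0.1441]
orientation: [-151.0, 0.0, -91.1]
force: [-5.4, -5.7, 6.2]
opening: 0.0162
gripper_force: 30.0
```

```bash
python3 -c "
from h import *
st()"
```

```text
nose local mm [59.6, 0.7, -31.3]
collar local mm [59.6, 0.7, 10.7]
shift xy cm [-0.03  0.01 -0.  ] turn [-0.0006 -0.     -0.0016] force tool [ 5.8  1.6 -8. ] J [  23.7   10.6  -51.8   86.1  -11.8 -108.1]
```

Emit:
{"fn": "move_arm", "kwargs": {"moves": [4,0,0,0,0,0,0,4,0,0,0,0,0,0,4,0,0,0,0,0,0,4,0,0,0,0,0,0,4,0,0,-0.5,0,0,0,4,0,0,-2,0,0,0,4,0,0,-3,0,0,0,4,0,0,-3,0,0,0]}}

```text
clock: 19.85
tool_pos: [0.598, 0.1851, 0.215]
orientation: [-151.1, 0.0, -91.1]
force: [1.1, -0.1, 1.4]
opening: 0.0401
gripper_force: 0.0
```

```bash
python3 -c "
from h import *
st()
s=snap('wrist','w7');a=s['im'][100:300,200:400,::-1]
b=snap('scene','s7')['im'][145:255,150:260,::-1]
cv2.imwrite('pics/c7.png',np.hstack([cv2.resize(i,(400,400),interpolation=cv2.INTER_CUBIC) for i in(a,b)]))
P=cloud(s);w=np.stack([(P-PIV)@k for k in(X,Y,n)],-1)
m=(abs(w[...,0]-.06)<.02)&(abs(w[...,1])<.02)&(w[...,2]>.02)&(w[...,2]<.09);q=w[m];t=q[:,2].max();print(len(q),q.min(0),q.max(0))
print('top',np.percentile(q[:,2],[50,90,99]),q[q[:,2]>np.percentile(q[:,2],99)-.003].mean(0))"
```

```text
nose local mm [59.1, 1.2, 49.9]
collar local mm [59.2, 1.2, 91.9]
shift xy cm [ 0.02 -0.04 -0.  ] turn [ 0.0013 -0.0003 -0.0009] force tool [ 0.  -1.6 -0.7] J [ 40.6   3.1 -46.5  47.6 -25.8 -82.5]
735 [ 0.04934581 -0.0069191   0.02140865] [0.06682924 0.00930502 0.05990777]
top [0.05666221 0.05874012 0.05956334] [0.05749641 0.00142581 0.05821134]
```

View pics/c7.png

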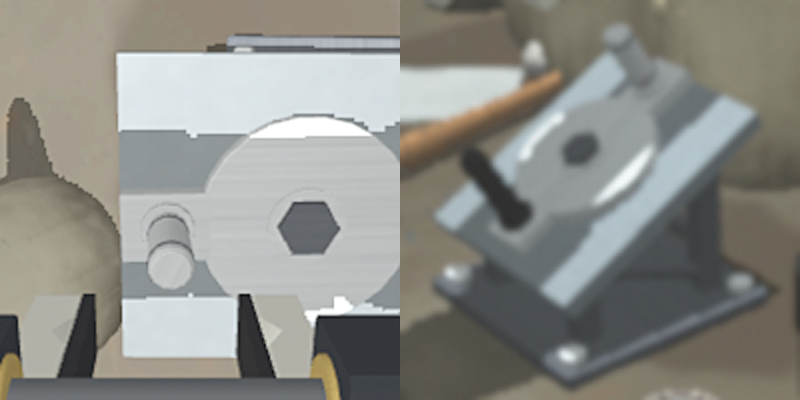

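The crops show the pin standing square in the ear, head at wrist crop (170,250), collar on the ear, and nothing touching it. Its top measures 58.2 mm above the plate, against 58 mm expected.

```bash
python3 -c "
from h import *
print(ctrl.close_job())"
```

```text
the job is handed in; nothing more can be done
None
```

I turned the faceplate into line, pushed the lock pin through both holes until its collar sat on the ear, let go, and handed the job in at about 20 s; the verdict wasn't shown, and I didn't look again at the jar and sleeve at the end.

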